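Fit the battery, draw the code reader and aim it at the jar's code

TASK

The cordless code reader stands nose down in its holder without its battery: take the stick battery out of the charger and push it fully home into the bay at the end of the reader's handle (its yellow rib goes in the slot), while the reader stays in its holder. Then draw the reader up out of the holder and turn it slanting, nose down at about 45 degrees, so that its window points at the middle of the code label on the sample jar's lid from roughly 8 cm away. The job ends while you are still holding it there, raised and still, with the battery in and nothing else touching the reader; do not move the jar or knock any of the other things about.

Things in the scene. Friction and masses are not known exactly. Their poses are not given: they have to be found in the camera images.
- reader: cordless code reader, loose straight stick 165 mm long, 0.17 kg, nose down in the holder. Origin: middle of the nose face; z along the stick to the handle's open end (up at start). Blue head 52 (x) x 40 (y) mm up to z=56 mm, neck 46 x 37 up to 65, grey handle 40 (x) x 34 (y) up to 165: grip it across its 34 mm. Orange trigger on the +x side. Stands with its x axis along the holder's x
- window (a point): the window, middle of the reader's nose face (the same point and axes as reader): it looks along the reader's -z
- handle_end (a point): middle of the open end of the reader's handle, 165 mm from the nose, axes as the reader's: mouth of the battery bay, which is 29 (x) x 23 (y) mm, 50 mm deep, with an 8 mm wide slot for the battery's rib through its -x wall. Battery fully home: battery lies at this point with equal axes. 1.5 mm of room on each side
- battery: stick battery, 0.07 kg, upright in the charger. Origin: centre of the cap's underside (shoulder that rests on the handle's end), z up. Black cap 46 (x) x 30 (y) x 14 mm above it: grip across x, 46 mm. Below: blue plug 26 (x) x 20 (y) mm, 45 long, foot bevelled 4 mm, yellow rib 4.5 wide, 4 proud on its -x side (yellow stripe on the cap there). Once in, only gravity and friction hold it
- holder: reader's holder, fixed: foot 120 x 110 x 8 mm, on it a black block 76 (x) x 64 (y) mm up to z = 63 mm with a pocket 55 x 43 mm, 55 mm deep, open at the top. Origin: centre of the underside, z up; the reader's nose rests on the pocket's floor 8 mm above the origin
- charger: charger, fixed, 80 (x) x 128 (y) x 36 mm high, with two bays side by side along y, 28 mm deep; the battery stands in the one at y = -28 mm (green lamp), its origin 53 mm above the charger's, the other is empty. Origin: centre of the underside, z up
- code_jar: sample jar of biscuits, 60 mm across, 67 mm high, black lid with a white 26 mm label with a printed square code; loose. Origin: centre of the underside, z up
- code (a point): middle of the code label on top of the jar's lid, 67.5 mm above the jar's origin
- jar_a: bystander: plain sample jar, 60 mm across, 67 mm high, loose; origin at its underside
- jar_b: bystander: plain sample jar, 60 mm across, 67 mm high, loose; origin at its underside
- tape: bystander: roll of brown tape lying flat, 94 mm across, 50 mm high, loose; origin at its underside
- shaker: bystander: sprinkle shaker, 46 mm across, 95 mm high, loose; origin at its underside
- stamp: bystander: red and black date stamp, 44 x 60 x 94 mm, loose; origin at its underside
- cutter: bystander: orange snap-off cutter lying flat, 18 x 168 x 20 mm, loose; origin at its underside
There are look-alikes about, which are no part of the job. Leave any purple look-alike of the code_jar alone.

How it is judged:
By the outcome, as a careful person would: the job done as asked, in the order asked, and still so for the second after the job is handed in, while the arm keeps its last pose, push and grip.
It also fails if it takes over 54 s, if anything falls off the work surface, if the arm or the gripper's body presses on something with over 40 N, if the wrist force passes 120 N, or if a joint passes its speed limit or range.

ROBOT

A 6-joint arm with a two-finger parallel gripper is mounted at the origin on a cart in front of the work surface, level with it; the furniture and walls round the work are solid. World frame = base frame: x ahead of the robot, y to its left, z up, the work surface at z = 0. Lengths are in m, angles in rad, forces in N, time in s.
With the tool pointing down it reaches from about 0.35 to 0.8 m from the base axis. Payload 7.3 kg.
Tool frame: the origin (TCP) lies where the fingers leave the gripper's body, on its centre line; the fingertips stand 73 mm ahead of it and the grasp point (between the pads) lies 54 mm ahead of it; z points along the fingers, y is the line along which they close (so a half turn about z gives the same grasp; the last joint's range is limited). The gripper opens to 85 mm and grips with 20 to 120 N. Pads are 22 mm wide; open, the fingers measure 114 mm over their backs; the gripper's body (76 mm by 85 mm) begins 54 mm behind the grasp point. The pads swing forward as they close: fully open they stand 13 mm farther back than shut.
Start: joints at [-1.319, 0.342, 1.524, -0, 1.275, -0.146], TCP at [0.203, -0.484, 0.304] pointing down, gripper open.
Joint ranges: [-2.53, 2.53], [-0.77, 2.02], [0.04, 2.7], [-1, 4.14], [0.28, 2.66], [-3.11, 3.11]. Speed limits (rad/s): [2.57, 2.57, 3.14, 3.14, 3.14, 3.14].

INTERFACE

Orientations are given as a unit quaternion [w, x, y, z].
In Python, from plant import bot, viewer gives the robot as it stands. The module is installed in compiled form; this text tells all that it offers.
- The arm moves only by the shell command python3 -m handwheel 'ROWS'. ROWS is JSON, one flat list of numbers, 7 for each row, row after row: the shift along the tool's x, y, z in m, then the turn, a rotation vector about the tool's x, y, z in rad, then the closure, from 0 (fully open) to 1 (shut). A call has 1 to 10 rows; each row shifts and turns the commanded pose from where the row before left it, along the tool's axes as they then stand; what a row does not reach is not made up. A row lasts 1/8 s, in which the tool goes at most 62.5 mm and 10.7 degrees, less where a joint would pass 70% of its speed; a pose out of reach is approached as far as the arm can. A call is refused whole if a number of a shift passes 0.0625 or a number of a turn 0.188, either way. A call with a gripper value outside its range is refused whole. The fingers move at their own pace and stop on an object; the grip force is fixed at half the most. Time passes only in rows, so rows that do not move let the fingers close. It gives the time, the measured TCP pose, the force, the opening and the grip force at its end, in the units of the state.
- bot.observe(): the state, without advancing time (a new reading comes with each control period).
- viewer.capture(name): name is "side" or "top"; returns the picture (384x512x3 uint8, blue, green, red); there is no depth.
- viewer.camera_info(name): a dict with "camera_matrix" (3x3 intrinsics, pixels), "eye" and "rotation" of the camera in the world. Camera axes: x right, y up, looking along -z (the intrinsics and any distortion apply to the point x, -y, -z); pixel columns grow to the right and rows downward; lengths in m; the calibration is good to about 2 mm. A picture is of the moment at which its call begins. camera_info takes no time and is no camera call.
- bot.hand_in(): hands the job in; it is judged then, once.
The state is a dict: "clock": time; "joints": joint angles; "qd": joint speeds; "tau": joint torques, N m; "ee_pos": TCP position; "orientation": TCP orientation; "ft_force": force on the tool from outside, world axes, zero at the start; "torque": the same for the moment, N m; "finger_gap": opening from 0.0 (shut) to 1.0 (fully open); "finger_force": force on a finger pad.
Only numpy, scipy, OpenCV 4.12 (cv2) and the standard library are available. Lean on these libraries where they do the work, as an engineer would, in place of code of your own. Each camera call takes 0.05 s, during which the arm holds its last target. There are 200 camera calls.

## Working session

There is one attempt and no reset: what is moved stays moved. The work goes in short steps, Python scripts to look and compute and a shell command to move; the robot and the scene stay as the last step left them, time stands still between calls to the robot, and variables do not carry over. Pictures are saved under pics/ and viewed, at most 13 in all, crops included, and the job is handed in when it is done.

```bash
mkdir -p pics
cat > h.py <<'E'
import numpy as np, cv2
from scipy.spatial.transform import Rotation as R
from plant import bot, viewer
def cam(n):
    c=viewer.camera_info(n); return np.array(c["camera_matrix"]),np.array(c["eye"]),np.array(c["rotation"]),c
def ray(n,u,v):
    K,e,Rm,c=cam(n); d=np.linalg.solve(K,[u,v,1.]); d=Rm@np.array([d[0],-d[1],-d[2]]); return e,d/np.linalg.norm(d)
def onz(n,u,v,z):
    e,d=ray(n,u,v); return e+d*(z-e[2])/d[2]
def proj(n,p):
    K,e,Rm,c=cam(n); q=Rm.T@(np.array(p)-e); q=K@np.array([q[0],-q[1],-q[2]]); return q[:2]/q[2]
def quat(o): return R.from_quat([o[1],o[2],o[3],o[0]])
E
python3 - <<'E'
from h import *
for n in("side","top"):
    print({k:np.round(v,4).tolist() if not isinstance(v,str) else v for k,v in cam(n)[3].items()})
    im=viewer.capture(n); cv2.imwrite(f"pics/{n}0.png",im); cv2.imwrite(f"pics/{n}0b.png",cv2.resize(im,(800,600),interpolation=cv2.INTER_CUBIC))
s=bot.observe(); print(s)
E
```

```text
{'camera_matrix': [[426.9854, 0.0, 257.8372], [0.0, 426.9854, 182.8487], [0.0, 0.0, 1.0]], 'eye': [0.3134, 1.4658, 0.7195], 'rotation': [-0.0756, -0.0453, 0.5378, 0.8385]}
{'camera_matrix': [[483.1959, 0.0, 260.7175], [0.0, 483.1959, 196.0593], [0.0, 0.0, 1.0]], 'eye': [0.2573, 0.1698, 1.6057], 'rotation': [-0.7043, -0.0609, 0.0548, 0.7052]}
{'clock': 0.1, 'joints': array([-1.31901180e+00,  3.42630066e-01,  1.52486323e+00, -1.06624649e-05,
        1.27536593e+00, -1.46046032e-01]), 'qd': array([ 6.76844408e-05, -8.27563861e-04, -1.48205771e-03,  2.21094281e-04,
       -2.37969061e-03, -6.15507811e-05]), 'tau': array([ 2.18480855e-03, -4.34447551e+01, -2.46489733e+01,  7.22737230e-07,
        4.71025152e-03,  1.91503688e-05]), 'ee_pos': array([ 0.20333335, -0.4837768 ,  0.30332765]), 'orientation': array([-6.32133232e-04,  9.80280998e-01,  1.97607602e-01, -3.85580001e-05]), 'ft_force': array([ 0.37460486, -0.19239277, -0.50698606]), 'torque': array([ 0.01395691, -0.03196158, -0.00650875]), 'finger_force': 0.0, 'finger_gap': 1.002887550729194}
```

```bash
sed -i 's/np.array(c\["rotation"\]),c/R.from_quat(np.roll(c["rotation"],-1)).as_matrix(),c/' h.py; python3 -c "
from h import *
for n in('side','top'): print(n,cam(n)[2][:,2], onz(n,256,192,0))"
```

```text
side [-0.1572316   0.89500992  0.41741523] [0.57657731 0.00764319 0.        ]
top [-0.16308079 -0.00842472  0.98657675] [0.5366438  0.19943733 0.        ]
```

View pics/top0b.png

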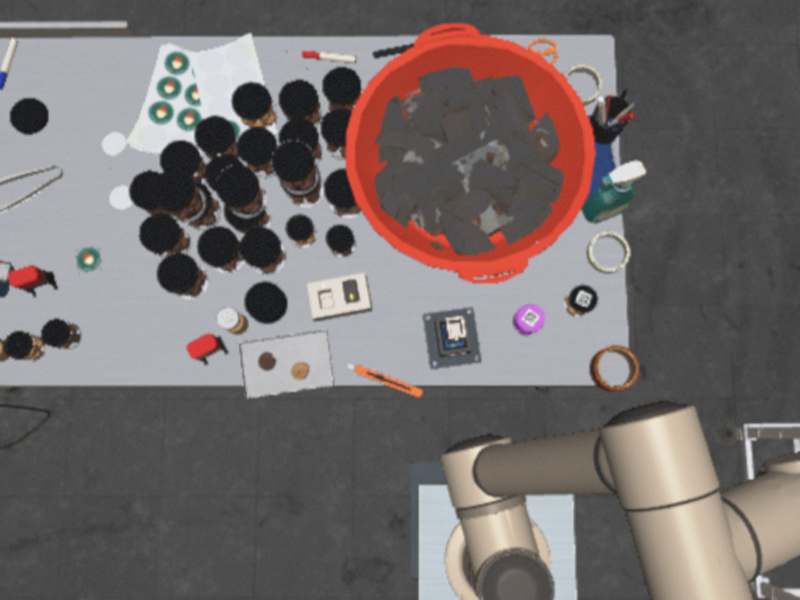

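View pics/side0b.png

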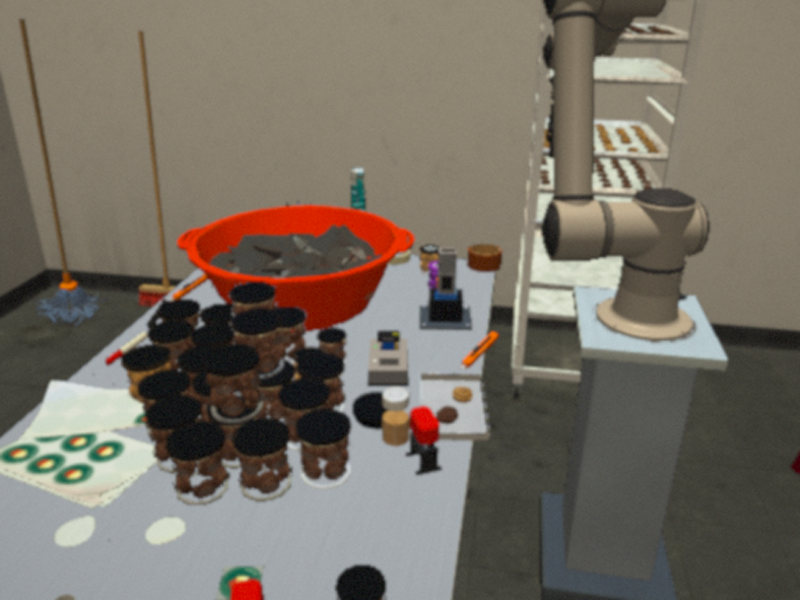

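Run:
```python
from h import *
t=cv2.imread("pics/top0.png"); s=cv2.imread("pics/side0.png")
a=cv2.resize(t[170:250,192:292],(800,640),interpolation=cv2.INTER_CUBIC)[:600]
cv2.imwrite("pics/topc.png",a)
b=cv2.resize(s[150:250,225:325],(600,600),interpolation=cv2.INTER_CUBIC); cv2.imwrite("pics/sidec.png",b)
f=512/800
for nm,u,v,z in [("holder foot",452,337,.008),("charger",339,296,.036),("battcap",350,290,.067),("handle end",456,328,.173),("code",583,298,.0675),("purple",530,318,.0675),("tape",615,368,.05),("cutter1",350,366,.01),("cutter2",420,393,.01),("bowl bottom-ish rim",480,270,.15)]:
    print(nm,onz("top",u*f,v*f,z).round(4))
```

```text
holder foot [0.455  0.0885 0.008 ]
charger [0.5392 0.3277 0.036 ]
battcap [0.5463 0.302  0.067 ]
handle end [0.4519 0.089  0.173 ]
code [ 0.5283 -0.1797  0.0675]
purple [ 0.4867 -0.0693  0.0675]
tape [ 0.3851 -0.2437  0.05  ]
cutter1 [0.3934 0.3049 0.01  ]
cutter2 [0.3364 0.157  0.01  ]
bowl bottom-ish rim [0.5701 0.0392 0.15  ]
```

View pics/topc.png

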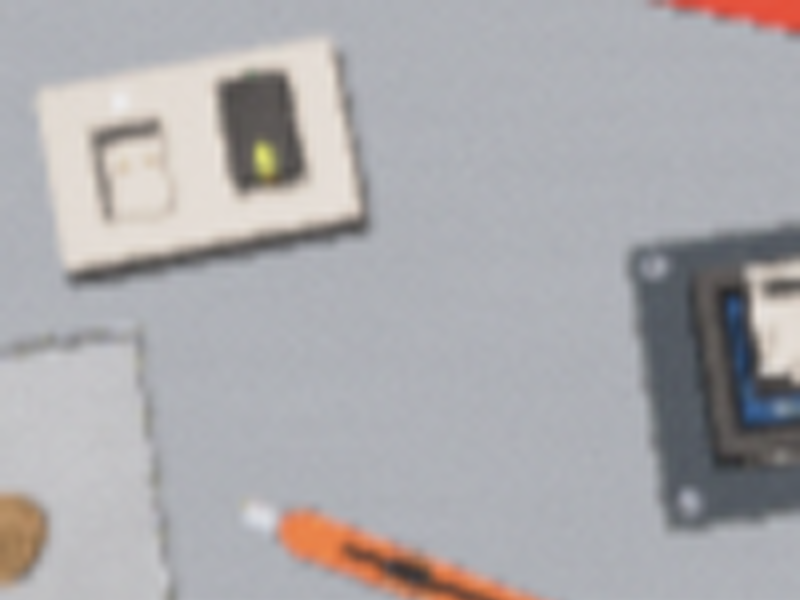

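View pics/sidec.png

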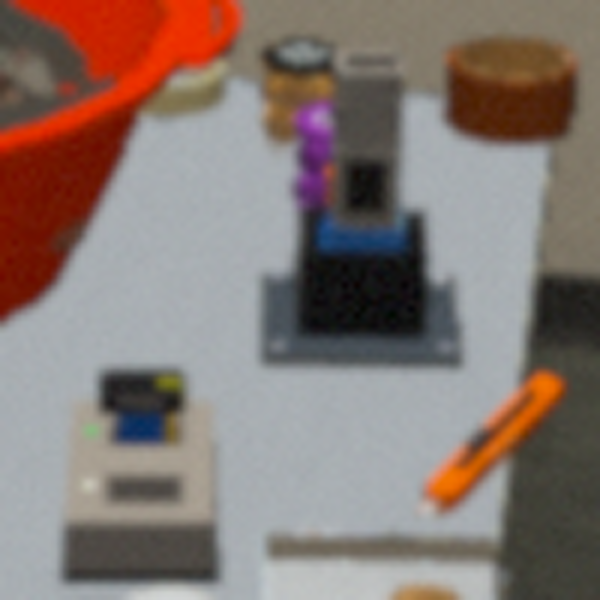

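Run:
```python
from h import *
t=cv2.imread("pics/top0.png")
a=cv2.resize(t[190:240,265:315],(600,600),interpolation=cv2.INTER_CUBIC)
b=cv2.resize(cv2.imread("pics/side0.png")[150:230,260:310],(375,600),interpolation=cv2.INTER_CUBIC)
cv2.imwrite("pics/reader.png",np.hstack([a[:, :],b[:, :200]]))
# charger: light mask
def comp(im,mask,box):
    x0,y0,x1,y1=box; m=np.zeros(im.shape[:2],np.uint8); m[y0:y1,x0:x1]=mask[y0:y1,x0:x1]
    n,l,st,c=cv2.connectedComponentsWithStats(m)
    k=1+np.argmax(st[1:,4]); return (l==k).astype(np.uint8)
ti=t.astype(int)
warm=((ti[:,:,2]-ti[:,:,0])>8).astype(np.uint8)
m=comp(t,warm,(192,170,245,212))
cs=max(cv2.findContours(m,0,2)[0],key=cv2.contourArea); h=cv2.convexHull(cs).reshape(-1,2)
w=np.array([onz("top",u,v,.036)[:2] for u,v in h])*1000
r=cv2.minAreaRect(w.astype(np.float32)); print("charger",r)
dk=(ti.max(2)<110).astype(np.uint8)
m=comp(t,dk,(216,176,232,196)); cs=max(cv2.findContours(m,0,2)[0],key=cv2.contourArea).reshape(-1,2)
w=np.array([onz("top",u,v,.067)[:2] for u,v in cs])*1000; print("cap",cv2.minAreaRect(w.astype(np.float32)), w.mean(0))
m=comp(t,((ti.max(2)<140)).astype(np.uint8),(268,190,312,240)); cs=max(cv2.findContours(m,0,2)[0],key=cv2.contourArea)
h=cv2.convexHull(cs).reshape(-1,2); w=np.array([onz("top",u,v,.008)[:2] for u,v in h])*1000; print("foot",cv2.minAreaRect(w.astype(np.float32)))
wh=(ti.min(2)>170).astype(np.uint8)
for nm,box,z in (("code",(358,178,388,205),.0675),("hend",(278,195,305,225),.173)):
    m=comp(t,wh,box); ys,xs=np.nonzero(m); w=np.array([onz("top",u,v,z)[:2] for u,v in zip(xs,ys)])*1000
    print(nm,cv2.minAreaRect(w.astype(np.float32)),w.mean(0),len(xs))
```

```text
charger ((540.625732421875, 329.0623474121094), (78.64795684814453, 125.31793212890625), 10.884638786315918)
cap ((545.12841796875, 301.1841735839844), (42.466800689697266, 26.03441619873047), 10.035993576049805) [540.25482123 300.34769567]
foot ((454.4490661621094, 90.35964965820312), (119.34439849853516, 110.81930541992188), 7.56977653503418)
code ((527.544189453125, -177.83969116210938), (96.4151840209961, 85.17658996582031), 89.86184692382812) [ 529.97679085 -179.66963061] 414
hend ((453.394775390625, 90.49179077148438), (39.61381149291992, 32.16646194458008), 7.331516742706299) [451.09181862  90.25847873] 101
```

View pics/reader.png

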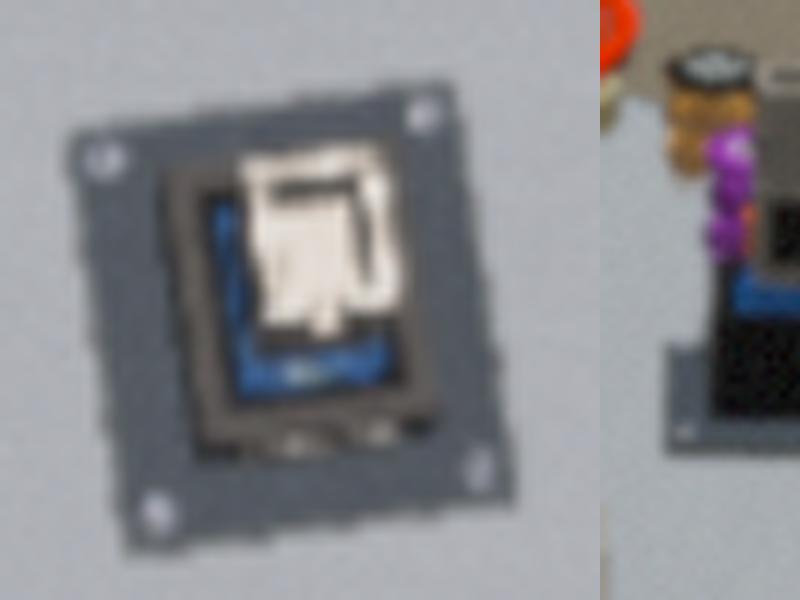

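Top view: battery cap at about (225,186), handle end at (291,209) with its slot toward the robot, code label at (373,191) (native pixels). The two methods agree: battery ≈ (0.545, 0.301) yaw 10.4°, handle end ≈ (0.4535, 0.0905) yaw 7.5°, code ≈ (0.528, −0.179). The first move turns the tool and starts toward the battery.

```bash
python3 -m handwheel '[0,0,0,0,0,-0.17,0, 0,0,0,0,0,-0.17,0, 0,0,0,0,0,-0.17,0, 0,0,0,0,0,-0.17,0, 0,0,0,0,0,-0.17,0, 0,0,0,0,0,-0.17,0, 0,0,0,0,0,-0.17,0, 0,0,0,0,0,-0.165,0, 0.05,0.034,0,0,0,0,0, 0.05,0.034,0,0,0,0,0]'
cat > st.py <<'E'
from h import *
s=bot.observe(); M=quat(s["orientation"]).as_matrix()
print("t",round(s["clock"],2),"p",s["ee_pos"].round(4),"q",np.round(s["joints"],3),"yang",round(np.degrees(np.arctan2(M[1,1],M[0,1])),2),"z",M[:,2].round(3),"F",s["ft_force"].round(1),"gap",round(s["finger_gap"],3))
E
python3 st.py
```

```text
clock: 1.35
ee_pos: [0.2523, -0.3721, 0.3032]
orientation: [-0.0, 0.641, 0.768, 0.0]
ft_force: [2.0, -0.2, 0.4]
finger_gap: 1.001
finger_force: 0.0
t 1.35 p [ 0.2523 -0.3721  0.3032] q [-1.146  0.205  1.718  0.     1.22  -1.326] yang 10.33 z [-0.     0.001 -1.   ] F [ 2.  -0.2  0.4] gap 1.001
```

```bash
python3 -m handwheel '[0.05,0.034,0,0,0,0,0, 0.05,0.034,0,0,0,0,0, 0.05,0.034,0,0,0,0,0, 0.05,0.034,0,0,0,0,0, 0.05,0.034,0,0,0,0,0, 0.05,0.034,0,0,0,0,0, 0.05,0.034,0,0,0,0,0, 0.05,0.034,0,0,0,0,0, 0.05,0.034,0,0,0,0,0, 0.05,0.034,0,0,0,0,0]'; python3 st.py
```

```text
clock: 2.6
ee_pos: [0.4965, 0.182, 0.3036]
orientation: [0.0, 0.64, 0.769, -0.0]
ft_force: [1.2, -1.0, 0.7]
finger_gap: 0.997
finger_force: 0.0
t 2.6 p [0.4965 0.182  0.3036] q [ 0.206  0.349  1.514 -0.     1.279  0.024] yang 10.45 z [-0. -0. -1.] F [ 1.2 -1.   0.7] gap 0.997
```

```bash
python3 -m handwheel '[0.0543,0.0347,0,0,0,0,0, 0.0543,0.0347,0,0,0,0,0, 0,0,0.05,0,0,0,0, 0,0,0.05,0,0,0,0, 0,0,0.04,0,0,0,0, 0,0,0,0,0,0,0, 0,0,0,0,0,0,0]'; python3 st.py
python3 - <<'E'
from h import *
t=viewer.capture("top"); s=viewer.capture("side"); cv2.imwrite("pics/t1.png",t); cv2.imwrite("pics/s1.png",s)
a=cv2.resize(t[150:220,190:260],(600,600),interpolation=cv2.INTER_CUBIC)
p=proj("side",(.545,.301,.1)); u,v=p.astype(int); print(p)
b=cv2.resize(s[v-60:v+40,u-30:u+30],(360,600),interpolation=cv2.INTER_CUBIC)
cv2.imwrite("pics/m1.png",cv2.resize(np.hstack([a,b]),(800,500)))
E
```

```text
clock: 3.48
ee_pos: [0.544, 0.2959, 0.1654]
orientation: [0.001, 0.64, 0.768, 0.001]
ft_force: [0.6, 0.3, -0.0]
finger_gap: 1.003
finger_force: 0.0
t 3.48 p [0.544  0.2959 0.1654] q [ 0.375  0.641  1.428 -0.     1.07   0.193] yang 10.42 z [ 0.002  0.001 -1.   ] F [ 0.6  0.3 -0. ] gap 1.003
[249.24049218 204.29903851]
```

View pics/m1.png

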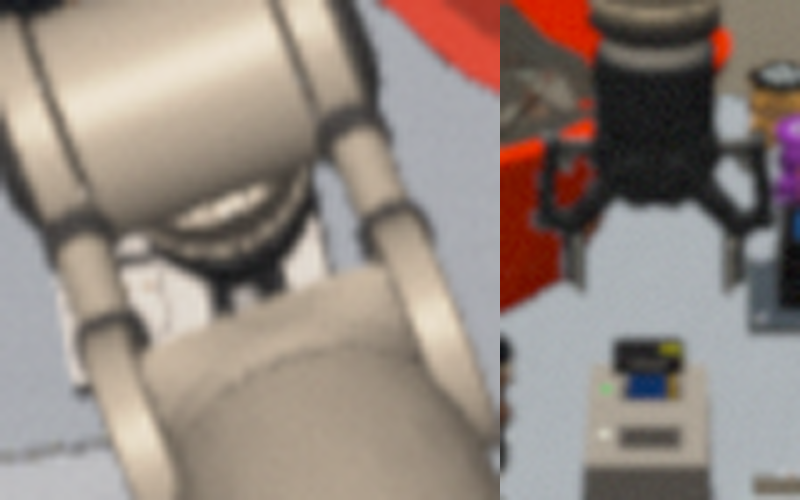

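Side view: fingers straddle the cap symmetrically (cap centre ≈ (650,355) in the picture, fingers at 575 and 735). I'll descend and grip.

```bash
python3 -m handwheel '[0.005,0.002,0.02,0,0,0,0, 0,0,0.02,0,0,0,0, 0,0,0.01,0,0,0,0, 0,0,0,0,0,0,0.3, 0,0,0,0,0,0,1, 0,0,0,0,0,0,1, 0,0,0,0,0,0,1, 0,0,0,0,0,0,1]'; python3 st.py
```

```text
clock: 4.58
ee_pos: [0.5449, 0.3012, 0.1149]
orientation: [0.001, 0.64, 0.768, 0.001]
ft_force: [0.4, 0.6, 5.7]
finger_gap: 0.529
finger_force: 61.6
t 4.58 p [0.5449 0.3012 0.1149] q [ 0.382  0.708  1.459 -0.     0.972  0.2  ] yang 10.42 z [ 0.002  0.001 -1.   ] F [0.4 0.6 5.7] gap 0.529
```

```bash
python3 -m handwheel '[0,0,-0.02,0,0,0,1, 0,0,-0.06,0,0,0,1, 0,0,-0.06,0,0,0,1, 0,0,-0.06,0,0,0,1, -0.0477,-0.032,0,0,0,0,1, -0.0477,-0.032,0,0,0,0,1, -0.0477,-0.032,0,0,0,0,1, -0.0477,-0.032,0,0,0,0,1, 0,0,0,0,0,0.051,1, 0,0,0,0,0,0,1]'; python3 st.py;  python3 - <<'E'
from h import *
t=viewer.capture("top"); s=viewer.capture("side"); cv2.imwrite("pics/t2.png",t); cv2.imwrite("pics/s2.png",s)
u,v=proj("side",(.4534,.0905,.2)).astype(int); print(u,v)
b=cv2.resize(s[v-40:v+50,u-40:u+40],(533,600),interpolation=cv2.INTER_CUBIC)
cv2.imwrite("pics/m2.png",b)
for n in("top","side"): print(n,proj(n,(.4534,.0905,.248)),proj(n,(.4534,.0905,.173)))
E
```

```text
clock: 5.82
ee_pos: [0.4525, 0.0897, 0.3138]
orientation: [-0.0, 0.66, 0.752, -0.0]
ft_force: [0.7, 0.3, -0.5]
finger_gap: 0.53
finger_force: 61.6
t 5.83 p [0.4525 0.0897 0.3138] q [ 0.029  0.217  1.671  0.     1.254 -0.101] yang 7.45 z [-0.001  0.    -1.   ] F [ 0.7  0.3 -0.5] gap 0.53
287 152
top [292.77109602 205.84926348] [291.34631684 209.43829985]
side [287.57169576 139.70719455] [286.82867393 160.26723655]
```

View pics/m2.png

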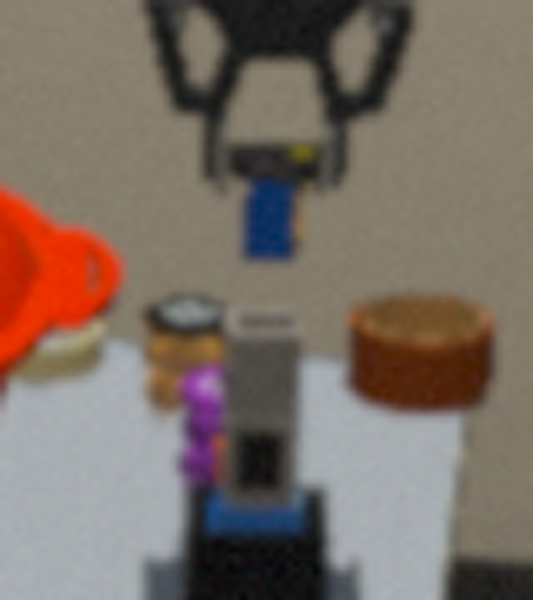

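Run:
```python
from h import *
s=cv2.imread("pics/s2.png").astype(float)
c7,s7=np.cos(.1309),np.sin(.1309); Rz=np.array([[c7,-s7],[s7,c7]])
def edges(v,u0,u1,ch):
    row=cv2.GaussianBlur(s,(1,3),0)[v,:,:]; g=np.abs(np.diff(row[:,ch]));
    def pk(a,b):
        w=g[a:b]; i=a+np.argmax(w); ii=np.arange(i-1,i+2); return (g[ii]*(ii+.5)).sum()/g[ii].sum()
    m=(u0+u1)//2; return pk(u0,m),pk(m,u1)
off=lambda u,v:(u/6.667+247, v/6.667+112)
print(off(245,220),off(296,220),off(229,380),off(298,380))
for z,hw,hy,c in((.215,.013,.010,(.4525,.0897)),(.21,.013,.010,(.4525,.0897)),(.22,.013,.010,(.4525,.0897)),(.155,.020,.017,(.4534,.0905)),(.15,.020,.017,(.4534,.0905)),(.145,.020,.017,(.4534,.0905))):
    P=[proj("side",np.r_[np.array(c)+Rz@[sx*hw,hy],z]) for sx in(1,-1)]
    v=int(round(P[0][1])); ch=2 if z>.2 else 2
    e=edges(v,int(P[0][0])-6,int(P[1][0])+7,ch)
    print(z,v,"pred",np.round([P[0][0],P[1][0]],2),"meas",np.round(e,2),"diff",np.round(np.mean(e)-(P[0][0]+P[1][0])/2,2))
Y=((s[:,:,0]-s[:,:,2])>35)[140:156,270:300]; 
print([(r+140,np.nonzero(Y[r])[0][[0,-1]]+270) for r in range(16) if Y[r].any()])
```

```text
(283.7481625918704, 144.99835008249588) (291.39778011099446, 144.99835008249588) (281.3482825858707, 168.99715014249287) (291.6977651117444, 168.99715014249287)
0.215 150 pred [283.76 291.4 ] meas [283.29 290.52] diff -0.67
0.21 151 pred [283.72 291.35] meas [283.2 290.6] diff -0.63
0.22 148 pred [283.81 291.46] meas [283.41 290.42] diff -0.72
0.155 167 pred [280.93 292.54] meas [279.6  291.48] diff -1.19
0.15 168 pred [280.89 292.49] meas [279.53 291.47] diff -1.18
0.145 169 pred [280.85 292.43] meas [279.57 291.44] diff -1.14
[(140, array([285, 290])), (141, array([285, 290])), (142, array([284, 290])), (143, array([284, 290])), (144, array([284, 289])), (145, array([284, 289])), (146, array([284, 289])), (147, array([284, 289])), (148, array([284, 289])), (149, array([284, 289])), (150, array([286, 289]))]
```

```bash
python3 -m handwheel '[0.0005,0.0019,0.02,0,0,0,1, 0,0,0.01,0,0,0,1, 0,0,0.006,0,0,0,1, 0,0,0.004,0,0,0,1, 0,0,0,0,0,0,1]'; python3 st.py
```

```text
clock: 6.55
ee_pos: [0.4547, 0.0909, 0.2738]
orientation: [-0.0, 0.659, 0.752, -0.0]
ft_force: [-0.7, -0.1, -0.5]
finger_gap: 0.522
finger_force: 61.6
t 6.55 p [0.4547 0.0909 0.2738] q [ 0.032  0.26   1.732 -0.     1.151 -0.099] yang 7.52 z [-0. -0. -1.] F [-0.7 -0.1 -0.5] gap 0.522
```

```bash
python3 -m handwheel '[0,0,0.006,0,0,0,1, 0,0,0.006,0,0,0,1, 0,0,0,0,0,0,1]'; python3 st.py
```

```text
clock: 6.92
ee_pos: [0.4545, 0.0908, 0.2613]
orientation: [-0.0, 0.659, 0.752, -0.0]
ft_force: [0.1, -0.3, -1.0]
finger_gap: 0.524
finger_force: 61.6
t 6.92 p [0.4545 0.0908 0.2613] q [ 0.032  0.273  1.751 -0.     1.118 -0.099] yang 7.5 z [-0.001 -0.    -1.   ] F [ 0.1 -0.3 -1. ] gap 0.524
```

```bash
python3 -m handwheel '[0,0,0.008,0,0,0,1, 0,0,0.008,0,0,0,1, 0,0,0.005,0,0,0,1, 0,0,0,0,0,0,1]'; python3 st.py
```

```text
clock: 7.42
ee_pos: [0.4546, 0.0909, 0.2404]
orientation: [-0.0, 0.659, 0.752, -0.0]
ft_force: [-0.4, -0.9, -1.0]
finger_gap: 0.523
finger_force: 61.6
t 7.42 p [0.4546 0.0909 0.2404] q [ 0.032  0.298  1.782 -0.     1.063 -0.099] yang 7.5 z [-0.001 -0.    -1.   ] F [-0.4 -0.9 -1. ] gap 0.523
```

```bash
python3 -m handwheel '[0,0,0.003,0,0,0,1, 0,0,0.0025,0,0,0,1, 0,0,0,0,0,0,1]'; python3 -m handwheel '[0,0,0.001,0,0,0,1, 0,0,0.0005,0,0,0,1,0,0,0,0,0,0,1]'; python3 st.py
```

```text
clock: 7.8
ee_pos: [0.4548, 0.0909, 0.2356]
orientation: [0.0, 0.659, 0.752, 0.0]
ft_force: [-0.6, -1.1, 1.8]
finger_gap: 0.528
finger_force: 61.7
clock: 8.18
ee_pos: [0.4549, 0.0909, 0.2354]
orientation: [0.001, 0.659, 0.752, 0.001]
ft_force: [-3.8, 0.2, 13.9]
finger_gap: 0.527
finger_force: 63.0
t 8.18 p [0.4549 0.0909 0.2354] q [ 0.032  0.304  1.789 -0.     1.047 -0.099] yang 7.52 z [ 0.002 -0.    -1.   ] F [-3.8  0.2 13.9] gap 0.527
```

```bash
python3 -m handwheel '[0,0,0.0012,0,0,0,1, 0,0,0,0,0,0,1]'; python3 -m handwheel '[0,0,-0.001,0,0,0,0.4, 0,0,0,0,0,0,0, 0,0,0,0,0,0,0, 0,0,-0.02,0,0,0,0, 0,0,-0.05,0,0,0,0, 0,0,0,0,0,0,0]'; python3 st.py
python3 - <<'E'
from h import *
from scipy.optimize import least_squares
D=[([-1.319,.342,1.524,0,1.275,-.146],[.2033,-.4838,.3033]),([-1.146,.205,1.718,0,1.22,-1.326],[.2523,-.3721,.3032]),([.206,.349,1.514,0,1.279,.024],[.4965,.182,.3036]),([.375,.641,1.428,0,1.07,.193],[.544,.2959,.1654]),([.382,.708,1.459,0,.972,.2],[.5449,.3012,.1149]),([.029,.217,1.671,0,1.254,-.101],[.4525,.0897,.3138]),([.032,.304,1.789,0,1.047,-.099],[.4549,.0909,.2354])]
# all have tool down: solve h-d6, a1,a2(+perp offset), r0, lateral
def f(p):
    o=[]
    for q,t in D:
        a,b=q[1],q[1]+q[2]
        r=p[0]+p[1]*np.sin(a)+p[2]*np.sin(b)+p[3]*np.cos(b); z=p[4]+p[1]*np.cos(a)+p[2]*np.cos(b)-p[3]*np.sin(b)
        c,s_=np.cos(q[0]),np.sin(q[0]); o+=[c*r-s_*p[5]-t[0],s_*r+c*p[5]-t[1],z-t[2]]
    return o
for x0 in([0,.4,.4,0,.0,.07],):
    s=least_squares(f,x0); print(s.x.round(4),np.abs(s.fun).max())
E
```

```text
clock: 8.43
ee_pos: [0.4551, 0.0909, 0.2353]
orientation: [0.001, 0.659, 0.752, 0.001]
ft_force: [-6.7, -0.9, 24.3]
finger_gap: 0.527
finger_force: 63.9
clock: 9.18
ee_pos: [0.4562, 0.091, 0.3067]
orientation: [0.003, 0.659, 0.752, 0.002]
ft_force: [0.5, -0.1, -0.8]
finger_gap: 1.0
finger_force: 0.0
t 9.18 p [0.4562 0.091  0.3067] q [ 0.032  0.227  1.678 -0.     1.229 -0.099] yang 7.51 z [ 0.007  0.    -1.   ] F [ 0.5 -0.1 -0.8] gap 1.0
[ 0.0012  0.5077  0.3775  0.0459 -0.0209  0.0764] 0.00042200641293871355
```

```bash
python3 -m handwheel '[0,-0.0016,0,0.007,0,0,0, 0,0,0,0,0,0.1745,0, 0,0,0,0,0,0.1745,0, 0,0,0,0,0,0.1745,0, 0,0,0,0,0,0.1745,0, 0,0,0,0,0,0.1745,0, 0,0,0,0,0,0.1745,0, 0,0,0,0,0,0.1745,0, 0,0,0,0,0,0.1745,0, 0,0,0,0,0,0.1745,0]'; python3 st.py
python3 - <<'E'
from h import *
s=viewer.capture("side"); cv2.imwrite("pics/s3.png",s)
u,v=proj("side",(.4534,.0905,.2)).astype(int)
b=cv2.resize(s[v-40:v+50,u-40:u+40],(533,600),interpolation=cv2.INTER_CUBIC); cv2.imwrite("pics/m3.png",b)
E
```

```text
clock: 10.42
ee_pos: [0.4525, 0.0906, 0.302]
orientation: [0.0, 0.998, 0.063, -0.005]
ft_force: [-1.1, 0.0, -0.1]
finger_gap: 0.996
finger_force: 0.0
t 10.43 p [0.4525 0.0906 0.302 ] q [ 3.200e-02  2.320e-01  1.685e+00 -1.000e-03  1.235e+00  1.477e+00] yang -82.81 z [-0.011 -0.001 -1.   ] F [-1.1  0.  -0.1] gap 0.996
```

View pics/m3.png

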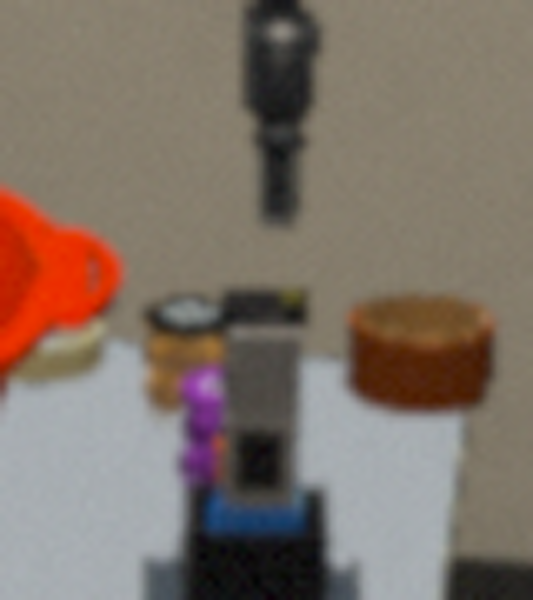

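Side view: cap sits flush on the handle end (shoulder line at about row 325, no gap), so the battery is fully home. Next I'll grip the reader.

```bash
python3 -m handwheel '[0.002,0,0,0,0.011,0,0, 0,0,0,0,0,0,0]'; python3 st.py; python3 -m handwheel '[0,0,0.04,0,0,0,0, 0,0,0.04,0,0,0,0, 0,0,0.02,0,0,0,0, 0,0,0,0,0,0,0]'; python3 st.py
```

```text
clock: 10.72
ee_pos: [0.455, 0.091, 0.3031]
orientation: [-0.0, 0.998, 0.067, 0.002]
ft_force: [0.4, -0.2, -0.3]
finger_gap: 1.001
finger_force: 0.0
t 10.72 p [0.455  0.091  0.3031] q [0.032 0.23  1.685 0.    1.224 1.468] yang -82.32 z [ 0.003  0.    -1.   ] F [ 0.4 -0.2 -0.3] gap 1.001
clock: 11.22
ee_pos: [0.4547, 0.091, 0.2024]
orientation: [-0.0, 0.998, 0.066, 0.0]
ft_force: [0.7, 0.9, 1.0]
finger_gap: 0.997
finger_force: 0.0
t 11.22 p [0.4547 0.091  0.2024] q [0.032 0.348 1.832 0.    0.961 1.47 ] yang -82.39 z [ 0.  0. -1.] F [0.7 0.9 1. ] gap 0.997
```

```bash
python3 -m handwheel '[0,0,0,0,0,0,0.4, 0,0,0,0,0,0,1, 0,0,0,0,0,0,1, 0,0,0,0,0,0,1, 0,0,0,0,0,0,1, 0,0,0,0,0,0,1]'; python3 st.py
```

```text
clock: 11.98
ee_pos: [0.4561, 0.0909, 0.2045]
orientation: [0.0, 0.998, 0.066, 0.003]
ft_force: [0.3, -1.2, 5.4]
finger_gap: 0.393
finger_force: 60.5
t 11.97 p [0.4561 0.0909 0.2045] q [ 0.032  0.345  1.83  -0.     0.961  1.471] yang -82.47 z [ 0.006  0.    -1.   ] F [ 0.3 -1.2  5.4] gap 0.393
```

```bash
python3 -m handwheel '[0,0,-0.01,0,0,0,1, 0,0,-0.02,0,0,0,1, 0,0,-0.02,0,0,0,1, 0,0,-0.03,0,0,0,1, 0,0,-0.04,0,0,0,1, 0,0,-0.04,0,0,0,1, 0,0,0,0,0,0,1]'; python3 st.py
```

```text
clock: 12.85
ee_pos: [0.4555, 0.0911, 0.3666]
orientation: [-0.0, 0.998, 0.066, 0.005]
ft_force: [-0.1, -0.1, -2.6]
finger_gap: 0.391
finger_force: 59.9
t 12.85 p [0.4555 0.0911 0.3666] q [3.200e-02 1.800e-01 1.570e+00 1.000e-03 1.382e+00 1.471e+00] yang -82.47 z [ 0.01   0.001 -1.   ] F [-0.1 -0.1 -2.6] gap 0.391
```

```bash
python3 -m handwheel '[0,0,0,-0.17,0.05,0,1, 0,0,0,-0.17,0.05,0,1, 0,0,0,-0.17,0.05,0,1, 0,0,0,0,0,0,1]'; python3 st.py
cat > fk.py <<'E'
from h import *
from scipy.optimize import least_squares
D=[([-1.319,.342,1.524,0,1.275,-.146],[.2033,-.4838,.3033]),([-1.146,.205,1.718,0,1.22,-1.326],[.2523,-.3721,.3032]),([.206,.349,1.514,0,1.279,.024],[.4965,.182,.3036]),([.382,.708,1.459,0,.972,.2],[.5449,.3012,.1149]),([.032,.348,1.832,0,.961,1.47],[.4547,.091,.2024])]
Rx,Ry,Rz=[lambda a,k=k:R.from_euler(k,a) for k in "xyz"]
def fk(q,p,sg=1):
    # p: a1,perp,a2,h,Lt,lat_fixed,lat_rot
    A=Rz(q[0]); x=np.array([0,p[5],p[3]]); B=Ry(q[1]); x=x+B.apply([0,0,p[0]]); B=B*Ry(q[2])
    x=x+B.apply([p[1],0,p[2]]); B=B*Rz(sg*q[3])*Ry(q[4])
    x=x+B.apply([0,p[6],p[4]]); B=B*Rz(q[5])*Rz(np.pi/2)
    return A.apply(x),A*B
def fit(extra,sg=1):
    E=D+extra
    def f(p): return np.concatenate([fk(q,p,sg)[0]-t for q,t in E])
    return least_squares(f,[.5,.045,.38,.18,.2,.04,.04])
E
python3 - <<'E'
from fk import *
s=bot.observe(); X=[(s["joints"],s["ee_pos"])]
for sg in(1,-1):
    r=fit(X,sg); print(sg,r.x.round(4),np.abs(r.fun).max())
    print(fk(s["joints"],r.x,sg)[1].as_matrix().round(3))
print(quat(s["orientation"]).as_matrix().round(3))
E
```

```text
clock: 13.35
ee_pos: [0.4535, 0.0924, 0.3615]
orientation: [0.246, 0.963, 0.065, 0.09]
ft_force: [-0.4, -0.1, -3.7]
finger_gap: 0.387
finger_force: 61.1
t 13.35 p [0.4535 0.0924 0.3615] q [ 0.297  0.188  1.667 -0.554  1.266  1.897] yang -84.67 z [ 0.206 -0.462 -0.863] F [-0.4 -0.1 -3.7] gap 0.387
1 [ 5.065e-01  4.650e-02  3.794e-01  2.226e-01  2.411e-01  7.680e-02
 -3.000e-04] 0.00048303205230615376
[[ 0.975  0.081  0.206]
 [ 0.17  -0.87  -0.462]
 [ 0.141  0.486 -0.863]]
-1 [ 0.5022  0.0484  0.3836 -0.2146 -0.203  -0.0488  0.1252] 0.006059302293990876
[[ 0.973 -0.215 -0.088]
 [-0.144 -0.855  0.498]
 [-0.183 -0.472 -0.863]]
[[ 0.975  0.081  0.206]
 [ 0.17  -0.87  -0.462]
 [ 0.141  0.486 -0.863]]
```

Run:
```python
from fk import *
t=cv2.imread("pics/top0.png"); g=t.astype(int).max(2)
m=(g<90).astype(np.uint8); sub=np.zeros_like(m); sub[178:205,358:388]=m[178:205,358:388]
cs=cv2.findContours(sub,0,2)[0]; c=max(cs,key=cv2.contourArea); (u,v),rad=cv2.minEnclosingCircle(c); print("lid",u,v,rad,onz("top",u,v,.067).round(4))
w=np.zeros_like(m); cv2.circle(w,(int(round(u)),int(round(v))),8,1,-1); ys,xs=np.nonzero((w>0)&(g>150)); print("label",xs.mean(),ys.mean(),len(xs),onz("top",xs.mean(),ys.mean(),.0675).round(4), onz("top",(xs.min()+xs.max())/2,(ys.min()+ys.max())/2,.0675).round(4))
s=bot.observe(); p=fit([(s["joints"],s["ee_pos"])]).x; np.save("p.npy",p)
C=np.array([.528,-.179,.0675]); lo=np.array([-2.5,-.74,.08,-.95,.32,-3.05]); hi=np.array([2.5,1.98,2.65,4.1,2.6,3.05])
G=R.from_matrix(np.array([[.991,.131,0],[.131,-.991,0],[0,0,-1]]))
for phi in range(-100,110,20):
  best=None
  for psi in(-40,0,40):
    f=np.radians(phi); ax=np.array([np.sin(f),-np.cos(f),0])
    T=R.from_rotvec(ax*np.pi/4)*G*Rz(np.radians(psi)); d=T.apply([0,0,1]); tgt=C-.275*d
    r=least_squares(lambda q:np.r_[fk(q,p)[0]-tgt,.3*(fk(q,p)[1]*T.inv()).as_rotvec()],np.clip(s["joints"],lo+.01,hi-.01),bounds=(lo,hi))
    print(phi,psi,tgt.round(3),d.round(2),r.cost<1e-7,r.x.round(2))
```

```text
lid 372.5 191.0 9.013978004455566 [ 0.5275 -0.1778  0.067 ]
label 372.91803278688525 190.49180327868854 61 [ 0.529  -0.179   0.0675] [ 0.529  -0.1793  0.0675]
-100 -40 [0.562 0.013 0.262] [-0.12 -0.7  -0.71] True [ 0.17  0.61  1.4  -0.73  1.48  1.12]
-100 0 [0.562 0.013 0.262] [-0.12 -0.7  -0.71] True [ 0.17  0.61  1.4  -0.73  1.48  1.81]
-100 40 [0.562 0.013 0.262] [-0.12 -0.7  -0.71] True [ 0.17  0.61  1.4  -0.73  1.48  2.51]
-80 -40 [0.494 0.013 0.262] [ 0.12 -0.7  -0.71] True [ 0.22  0.42  1.75 -0.87  1.19  1.39]
-80 0 [0.494 0.013 0.262] [ 0.12 -0.7  -0.71] True [ 0.22  0.42  1.75 -0.87  1.19  2.09]
-80 40 [0.494 0.013 0.262] [ 0.12 -0.7  -0.71] True [ 0.22  0.42  1.75 -0.87  1.19  2.79]
-60 -40 [ 0.431 -0.011  0.262] [ 0.35 -0.61 -0.71] False [ 0.16  0.2   2.03 -0.95  0.88  1.53]
-60 0 [ 0.431 -0.011  0.262] [ 0.35 -0.61 -0.71] False [ 0.16  0.2   2.03 -0.95  0.88  2.23]
-60 40 [ 0.431 -0.011  0.262] [ 0.35 -0.61 -0.71] False [ 0.16  0.2   2.03 -0.95  0.88  2.92]
-40 -40 [ 0.379 -0.054  0.262] [ 0.54 -0.45 -0.71] False [-0.14 -0.04  2.29 -0.95  0.42  1.39]
-40 0 [ 0.379 -0.054 
[... 1403 characters left out ...]
.61 -0.71] True [-1.09  0.59  1.45  0.64  1.59  0.2 ]
60 40 [ 0.431 -0.347  0.262] [ 0.35  0.61 -0.71] True [-1.09  0.59  1.45  0.64  1.59  0.9 ]
80 -40 [ 0.494 -0.371  0.262] [ 0.12  0.7  -0.71] True [-0.97  0.78  1.08  0.54  1.86 -0.22]
80 0 [ 0.494 -0.371  0.262] [ 0.12  0.7  -0.71] True [-0.97  0.78  1.08  0.54  1.86  0.47]
80 40 [ 0.494 -0.371  0.262] [ 0.12  0.7  -0.71] True [-0.97  0.78  1.08  0.54  1.86  1.17]
100 -40 [ 0.562 -0.371  0.262] [-0.12  0.7  -0.71] True [-0.83  0.98  0.66  0.47  2.15  0.03]
100 0 [ 0.562 -0.371  0.262] [-0.12  0.7  -0.71] True [-0.83  0.98  0.66  0.47  2.15  0.73]
100 40 [ 0.562 -0.371  0.262] [-0.12  0.7  -0.71] True [-0.83  0.98  0.66  0.47  2.15  1.43]
```

Run:
```python
from fk import *
def tri(a,b):
    e1,d1=ray("top",*a); e2,d2=ray("side",*b); k=np.linalg.lstsq(np.c_[d1,-d2],e2-e1,rcond=None)[0]
    P,Q=e1+k[0]*d1,e2+k[1]*d2; print("tri",((P+Q)/2).round(3),"miss",np.linalg.norm(P-Q).round(4))
tri((317,180),(264.5,152)); tri((307,178),(264.5,152))
```

```text
tri [0.544 0.012 0.168] miss 0.0008
tri [0.544 0.043 0.18 ] miss 0.0078
```

```bash
cat > plan.py <<'E'
from fk import *
import sys
L=float(sys.argv[1]); C=np.array([.5285,-.179,.0675])
G=R.from_matrix(np.array([[.991,.131,0],[.131,-.991,0],[0,0,-1]]))
f=np.radians(-80); T=R.from_rotvec(np.array([np.sin(f),-np.cos(f),0])*np.pi/4)*G; d=T.apply([0,0,1])
s=bot.observe(); q=quat(s["orientation"]); tgt=C-L*d
print("rot tool",(q.inv()*T).as_rotvec().round(4),"shift in target tool",T.inv().apply(tgt-s["ee_pos"]).round(4),"tgt",tgt.round(4),"err deg",np.degrees((q.inv()*T).magnitude()).round(2))
z=q.apply([0,0,1]); w=C-s["ee_pos"]; print("along",(w@z).round(4),"miss",np.linalg.norm(w-(w@z)*z).round(4),"z",z.round(3))
E
python3 plan.py .305
```

```text
rot tool [-0.2745 -0.1063 -0.0449] shift in target tool [ 0.0263 -0.0109  0.1011] tgt [0.491  0.0334 0.2832] err deg 17.06
along 0.3944 miss 0.1006 z [ 0.206 -0.462 -0.863]
```

```bash
python3 -m handwheel '[0,0,0,-0.137,-0.053,-0.022,1, 0,0,0,-0.137,-0.053,-0.022,1, 0.0066,-0.0027,0.025,0,0,0,1, 0.0066,-0.0027,0.025,0,0,0,1, 0.0066,-0.0027,0.025,0,0,0,1, 0.0066,-0.0027,0.025,0,0,0,1, 0,0,0,0,0,0,1, 0,0,0,0,0,0,1]'; python3 st.py; python3 plan.py .275
python3 - <<'E'
from fk import *
s=viewer.capture("side"); cv2.imwrite("pics/s4.png",s); t=viewer.capture("top"); cv2.imwrite("pics/t4.png",t)
o=bot.observe(); z=quat(o["orientation"]).apply([0,0,1]); P=o["ee_pos"]
A=[proj("side",P+z*k) for k in(.06,.195,.3)]; print(np.round(A,1))
u,v=proj("side",P+z*.12).astype(int); S=7.5
b=cv2.resize(s[v-40:v+40,u-45:u+45],None,fx=S,fy=S,interpolation=cv2.INTER_CUBIC)
for a in A: cv2.circle(b,tuple(int(x) for x in ((a-[u-45,v-40]+.5)*S)),3,(0,255,0),-1)
cv2.imwrite("pics/m4.png",b)
E
```

```text
clock: 14.35
ee_pos: [0.4926, 0.0323, 0.2865]
orientation: [0.38, 0.922, 0.057, 0.043]
ft_force: [-0.3, -1.0, -2.8]
finger_gap: 0.392
finger_force: 61.2
t 14.35 p [0.4926 0.0323 0.2865] q [ 0.255  0.396  1.708 -0.834  1.255  2.066] yang -84.15 z [ 0.123 -0.696 -0.708] F [-0.3 -1.  -2.8] gap 0.392
rot tool [-0.0012  0.0001 -0.0082] shift in target tool [-0.0015 -0.0032  0.0314] tgt [0.4947 0.0125 0.262 ] err deg 0.47
along 0.3064 miss 0.0032 z [ 0.123 -0.696 -0.708]
[[277.8 131.1]
 [276.1 146.9]
 [275.  157.7]]
```

View pics/m4.png

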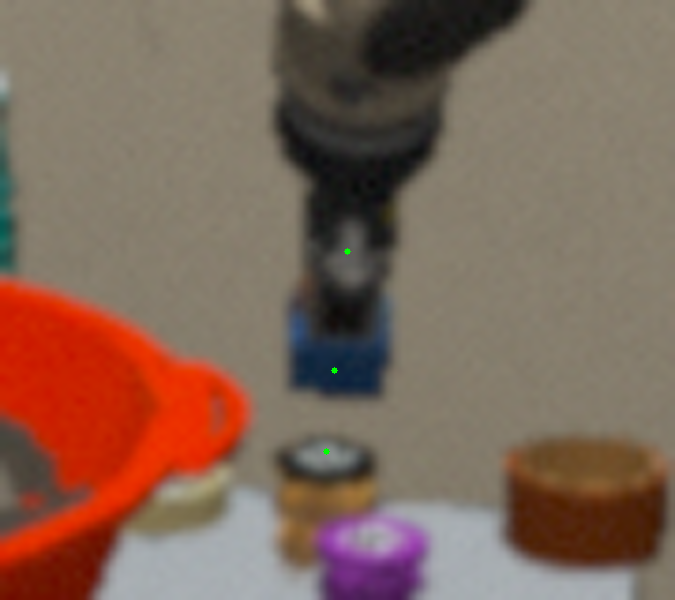

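Run:
```python
from fk import *
o=bot.observe(); q=quat(o["orientation"]); P=o["ee_pos"]
for n,f in(("side","s4"),("top","t4")):
    s=cv2.imread(f"pics/{f}.png").astype(int); m=((s[:,:,0]-s[:,:,2])>30).astype(np.uint8)
    u,v=proj(n,P+q.apply([0,0,.17])).astype(int); w=np.zeros_like(m); w[v-14:v+14,u-16:u+16]=m[v-14:v+14,u-16:u+16]
    ys,xs=np.nonzero(w); 
    pts=np.array([proj(n,P+q.apply([a*.026,b*.020,.195-c])) for a in(-1,1) for b in(-1,1) for c in(0,.056)])
    print(n,"n",len(xs), "mask u",xs.min() if len(xs) else 0,xs.max() if len(xs) else 0,"v",ys.min() if len(xs) else 0,ys.max() if len(xs) else 0,"model u",pts[:,0].min().round(1),pts[:,0].max().round(1),"v",pts[:,1].min().round(1),pts[:,1].max().round(1))
    for r in range(v-14,v+14):
        k=np.nonzero(w[r])[0]
        if n=="side" and len(k): print(r,k[[0,-1]],end=";")
    if n=="side": print(np.round([[proj(n,P+q.apply([a*.026,b*.02,.195-c])) for a in(-1,1)] for b in(-1,1) for c in(0,.056)],1).tolist())
    # code vs calibration
print(proj("side",(.529,-.179,.0675)))
t=cv2.imread("pics/t4.png"); u,v=proj("top",P+q.apply([0,0,.19])).astype(int); print(u,v)
cv2.imwrite("pics/m5.png",cv2.resize(t[v-35:v+25,u-40:u+40],(800,600),interpolation=cv2.INTER_CUBIC))
```

```text
side n 73 mask u 271 282 v 140 149 model u 269.3 283.8 v 135.6 151.9
140 [271 272];141 [271 272];142 [271 282];143 [271 282];144 [271 282];145 [272 282];146 [272 282];147 [272 281];148 [272 281];149 [274 281];[[[282.6, 151.9], [269.3, 151.2]], [[283.5, 145.8], [269.7, 145.1]], [[282.9, 142.7], [269.8, 142.0]], [[283.8, 136.3], [270.2, 135.6]]]
top n 237 mask u 340 360 v 181 199 model u 336.5 360.9 v 179.8 199.6
[275.3305122  159.10618687]
353 189
```

View pics/m5.png

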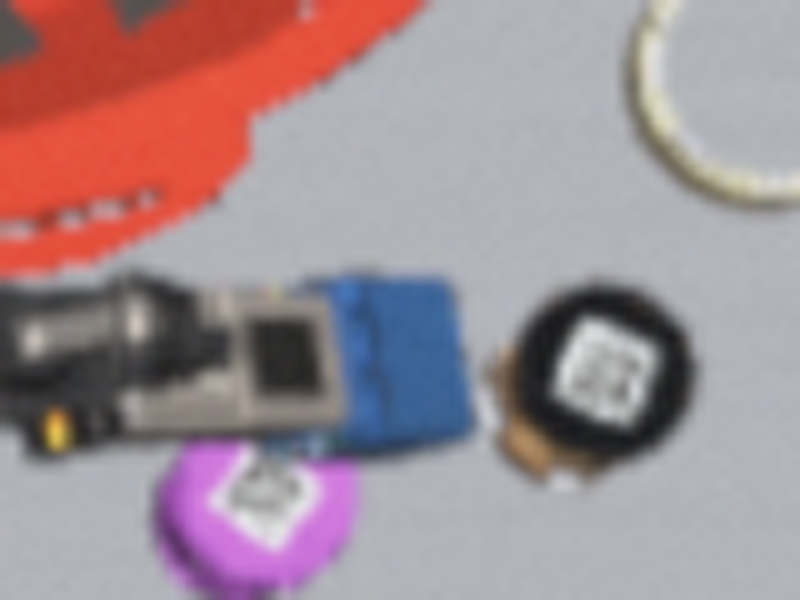

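Run:
```python
from fk import *
P=np.array([.4926,.0323,.2865]); q=quat([.38,.922,.057,.043])
N=lambda a,b:((a+.5)/10-.5+313,(b+.5)/10-.5+154)
for sy in(-1,1):
    print(sy,q.apply([0,sy*.02,0]).round(3),[proj("top",P+q.apply([sx*.026,sy*.02,.195])).round(2).tolist() for sx in(-1,0,1)],"handle face end",[proj("top",P+q.apply([sx*.02,sy*.017,.195-.065])).round(2).tolist() for sx in(-1,0,1)],"screen",proj("top",P+q.apply([0,sy*.017,.195-.085])).round(2))
print("meas nose corners",N(460,282),N(472,435),"mid",N(466,358),"screen",N(285,357),"handle end",N(325,295),N(345,430),"label",N(607,372),"pred label",proj("top",(.5285,-.179,.0675)))
print(onz("top",*N(607,372),.0675))
```

```text
-1 [-0.001  0.014 -0.014] [[350.12, 199.51], [348.76, 191.22], [347.39, 182.98]] handle face end [[338.19, 197.61], [337.12, 191.03], [336.06, 184.47]] screen [333.14 191.03]
1 [ 0.001 -0.014  0.014] [[361.06, 197.08], [359.64, 188.65], [358.23, 180.26]] handle face end [[347.57, 195.45], [346.47, 188.77], [345.37, 182.11]] screen [342.51 188.74]
meas nose corners (358.55, 181.75) (359.75, 197.05) mid (359.15, 189.35) screen (341.05, 189.25) handle end (345.05, 183.05) (347.05, 196.55) label (373.25, 190.75) pred label [372.90963794 190.6530432 ]
[ 0.52818004 -0.18008356  0.0675    ]
```

Top view: reader axis runs horizontally from the screen (285,357) to the nose edge centre (466,358), with the label at (607,372). That matches the model, with the reader about 2 mm to −x in the grip and not tilted. I'll close in to 8 cm, correcting for that.

```bash
python3 -m handwheel '[0.0005,-0.003,0.011,0,0,-0.008,1, 0,0,0.01,0,0,0,1, 0,0,0.01,0,0,0,1, 0,0,0,0,0,0,1, 0,0,0,0,0,0,1, 0,0,0,0,0,0,1]'; python3 st.py; python3 plan.py .275
python3 - <<'E'
from h import *
t=viewer.capture("top"); cv2.imwrite("pics/t5.png",t)
a=cv2.resize(t[154:214,313:393],(800,600),interpolation=cv2.INTER_CUBIC); cv2.imwrite("pics/m6.png",a)
E
```

```text
clock: 15.2
ee_pos: [0.4969, 0.0133, 0.2626]
orientation: [0.381, 0.922, 0.061, 0.043]
ft_force: [0.9, 0.7, -2.8]
finger_gap: 0.39
finger_force: 61.2
t 15.2 p [0.4969 0.0133 0.2626] q [ 0.217  0.422  1.747 -0.867  1.187  2.087] yang -83.46 z [ 0.125 -0.697 -0.707] F [ 0.9  0.7 -2.8] gap 0.39
rot tool [ 0.0007 -0.0023  0.0004] shift in target tool [-0.0023 -0.0001  0.0007] tgt [0.4947 0.0125 0.262 ] err deg 0.14
along 0.2757 miss 0.0029 z [ 0.125 -0.697 -0.707]
```

View pics/m6.png

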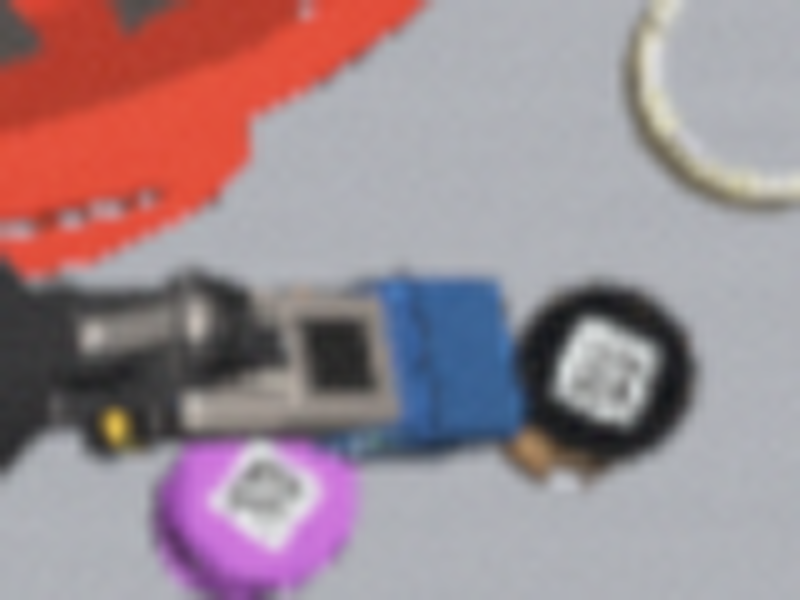

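The reader is held slanting with its nose edge centre at about (510,358), aimed at the label (607,372). The jars haven't moved and nothing touches the reader. Handing in.

```bash
python3 -c "
from plant import bot
print(bot.hand_in())"
```

```text
the job is handed in; nothing more can be done
None
```

I handed the job in at about 15 s: the battery is fully home, and the reader is held still at 45° about 8 cm from the code label, aimed within a few millimetres of its middle by my measurements. The hand-in gave no verdict.

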